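# Stand each jar in its own coaster

### The job

Put the four jars away: stand each one upright in the wooden coaster whose felt has the colour of the jar's lid (red, black, white, yellow), flat on the felt inside the lip. Keep the jars upright and set them down gently rather than dropping them, and leave the striped mug and the kitchen timer where they are.

Things in the scene. Friction and masses are not known exactly. Their poses are not given: they have to be found in the camera images.
- honey: Honey jar with a red lid, roundish (faceted) body, 58 x 62 wide, 86 high; about 0.25 to 0.5 kg. Origin: centre of its underside; z up along its axis; stands upright on the worktop at the start. Loose.
- pasta_jar: Glass jar with a black lid and grey contents, 60 wide, 85 high; solid for the gripper up to 78 above its foot; about 0.15 to 0.3 kg. Origin: centre of its underside; z up along its axis; stands upright on the worktop at the start. Loose.
- nut_jar: Small glass jar with a white lid and light brown balls inside, 54 wide, 75 high; solid for the gripper up to 68 above its foot; about 0.12 to 0.24 kg. Origin: centre of its underside; z up along its axis; stands upright on the worktop at the start. Loose.
- spice: Slim spice jar with a mustard-yellow cap (a green mark on its top) and a red-green label, 42 in diameter, 106 high; about 0.08 to 0.16 kg. Origin: centre of its underside; z up along its axis; stands upright on the worktop at the start. Loose.
- coaster_red: Round turned coaster of pale wood, a shallow cup fixed to the worktop, with a red felt disc covering its floor: outside diameter 92, height 18, bore 78 wide; the felt's top is 6 above the underside, so the lip rises 12 above it. Origin: centre of its underside, on the worktop; z up.
- coaster_black: Round turned coaster of pale wood, a shallow cup fixed to the worktop, with a black felt disc covering its floor: outside diameter 90, height 18, bore 76 wide; the felt's top is 6 above the underside, so the lip rises 12 above it. Origin: centre of its underside, on the worktop; z up.
- coaster_white: Round turned coaster of pale wood, a shallow cup fixed to the worktop, with a white felt disc covering its floor: outside diameter 84, height 18, bore 70 wide; the felt's top is 6 above the underside, so the lip rises 12 above it. Origin: centre of its underside, on the worktop; z up.
- coaster_yellow: Round turned coaster of pale wood, a shallow cup fixed to the worktop, with a mustard-yellow felt disc covering its floor: outside diameter 72, height 18, bore 58 wide; the felt's top is 6 above the underside, so the lip rises 12 above it. Origin: centre of its underside, on the worktop; z up.
- mug: White mug with grey-beige stripes, a bystander: 82 in diameter, 97 high, 114 long over the handle. Origin: on the worktop under the middle of that length, 16 from the mug's axis; the mug's axis lies at its +y, the handle at its -y side. Loose; must stay.
- timer: White round kitchen timer, a bystander: 65 in diameter, 56 high. Origin: centre of its underside. Loose; must stay.

How it is judged:
By the outcome, as a careful person would: the job done as asked, in the order asked, and still so for the second after the job is handed in, with the robot touching nothing.
It also fails if it takes over 112 s, if anything falls off the work surface, if the arm or the gripper's body presses on something with over 40 N, if the wrist force passes 120 N, or if a joint passes its speed limit or range.

### The arm

A 6-joint arm with a two-finger parallel gripper is mounted at the origin on a cart in front of the work surface, level with it; the furniture and walls round the work are solid. World frame = base frame: x ahead of the robot, y to its left, z up, the work surface at z = 0. Lengths are in mm, angles in rad, forces in N, time in s.
With the tool pointing down it reaches from about 275 to 750 mm from the base axis. Payload 10.2 kg.
Tool frame: the origin (TCP) lies at the very end of the fingers, on their centre line; the grasp point (between the pads) lies 19 mm behind it; z points along the fingers, y is the line along which they close (so a half turn about z gives the same grasp; the last joint's range is limited). The gripper opens to 85 mm and grips with 20 to 120 N. Pads are 22 mm wide; open, the fingers measure 114 mm over their backs; the gripper's body (76 mm by 85 mm) begins 54 mm behind the grasp point. The pads swing forward as they close: fully open they stand 13 mm farther back than shut.
Start: joints at [1.036, 0.313, 1.498, -0, 1.331, -0.223], TCP at [161.068, 499.688, 204.194] pointing down, gripper open.
Joint ranges: [-2.94, 2.94], [-0.97, 2.17], [0.19, 2.56], [-1.23, 4.37], [0.02, 3.11], [-2.88, 2.88]. Speed limits (rad/s): [2.39, 2.39, 3.01, 3.14, 3.14, 3.14].

### API

Orientations are given as a unit quaternion [w, x, y, z].
In Python, from rig import * gives the robot as it stands. The module is installed in compiled form; this text tells all that it offers.
- The arm moves only by the shell command python3 -m crank 'ROWS' [FORCE]. ROWS is JSON, a list that holds one entry, the list of rows, each a list of 7 numbers: the shift along the tool's x, y, z in units of 25 mm (1.0 is 25 mm), then the turn, a rotation vector about the tool's x, y, z in units of 8 degrees (1.0 is 8 degrees), then the finger opening in mm, from 0 to 85.4. A call has exactly 8 rows; each row shifts and turns the commanded pose from where the row before left it, along the tool's axes as they then stand; what a row does not reach is not made up. A row lasts 1/10 s, in which the tool goes at most 50 mm and 8.59 degrees, less where a joint would pass 70% of its speed; a pose out of reach is approached as far as the arm can. A call is refused whole if a number of a shift passes 1 or a number of a turn 1, either way. A call with a gripper value outside its range is refused whole. The fingers move at their own pace and stop on an object; FORCE is the grip in N (left out, the last holds). Time passes only in rows, so rows that do not move let the fingers close, or fill a call up. It gives the time, the measured TCP pose, the force, the opening and the grip force at its end, in the units of the state.
- sense(): the state, without advancing time (a new reading comes with each control period).
- capture(name): name is "scene" or "top" or "wrist"; returns the picture (384x512x3 uint8, blue, green, red); there is no depth.
- camera_model(name): a dict with "fx", "fy", "cx", "cy" (pixels), "k1" (the pictures are not rectified: a ray, as slopes to the right and down, at radius r is drawn at 1 + k1 r^2 times it, then the intrinsics apply), "world_from_camera" (4x4, takes a point from camera to world coordinates); the wrist camera has in their place "T_tool_cam" (4x4, takes a point from camera to tool coordinates, whose origin is the TCP and whose axes are the flange's). Camera axes: x right, y up, looking along -z (the intrinsics and any distortion apply to the point x, -y, -z); pixel columns grow to the right and rows downward; lengths in mm; the calibration is good to about 2 mm. A picture is of the moment at which its call begins: read the wrist's pose just before it. camera_model takes no time and is no camera call.
- finish_job(): hands the job in; it is judged then, once.
The state is a dict: "time_s": time; "joints": joint angles; "dq": joint speeds; "tau": joint torques, N m; "eef_pos": TCP position; "ee_rot": TCP orientation; "force": force on the tool from outside, world axes, zero at the start; "wrist_torque": the same for the moment, N m; "grip_width": opening from 0.0 (shut) to 1.0 (fully open); "grip_force": force on a finger pad.
Only numpy, scipy, OpenCV 4.12 (cv2) and the standard library are available. Lean on these libraries where they do the work, as an engineer would, in place of code of your own. Each camera call takes 0.05 s, during which the arm holds its last target. There are 200 camera calls.

## Working session

There is one attempt and no reset: what is moved stays moved. The work goes in short steps, Python scripts to look and compute and a shell command to move; the robot and the scene stay as the last step left them, time stands still between calls to the robot, and variables do not carry over. Pictures are saved under pics/ and viewed, at most 14 in all, crops included, and the job is handed in when it is done.

```bash
mkdir -p pics
python3 - <<'E'
from rig import *
import cv2, numpy as np
s=sense(); print(s)
for n in ("scene","top"):
    im=capture(n); cv2.imwrite(f"pics/{n}0.png",im); m=camera_model(n); print(n,{k:(np.round(v,3).tolist()) for k,v in m.items()})
m=camera_model("wrist"); print({k:(np.round(v,3).tolist()) for k,v in m.items()})
E
```

```text
{'time_s': 0.0, 'joints': array([ 1.03559063e+00,  3.13432579e-01,  1.49842296e+00,  1.39196538e-05,
        1.33101761e+00, -2.23431320e-01]), 'dq': array([-0.0012164 ,  0.00033016, -0.00035289, -0.00060357,  0.00023461,
        0.00066611]), 'tau': array([-1.00570614e-03, -4.12273264e+01, -2.59740150e+01, -2.78732768e-04,
        4.23362508e-03, -2.76393291e-05]), 'eef_pos': array([160.91475922, 499.4272148 , 203.64933418]), 'ee_rot': array([-2.43355800e-04,  1.55258194e-01,  9.87873718e-01, -5.92236396e-04]), 'force': array([ 0.25090635,  1.45958811, -0.12584263]), 'wrist_torque': array([ 0.04493043,  0.00630046, -0.03770763]), 'grip_force': 0.0, 'grip_width': 0.9975820172989436}
scene {'fx': 488.052, 'fy': 488.052, 'cx': 260.775, 'cy': 187.647, 'k1': -0.059, 'world_from_camera': [[0.692, 0.371, -0.619, -390.306], [-0.721, 0.379, -0.58, -842.421], [0.019, 0.848, 0.53, 809.386], [0.0, 0.0, 0.0, 1.0]]}
top {'fx': 448.88, 'fy': 448.88, 'cx': 256.523, 'cy': 188.753, 'k1': -0.17, 'world_from_camera': [[-0.008, 0.987, -0.158, 343.606], [-1.0, -0.007, 0.004, -5.747], [0.003, 0.158, 0.987, 1135.02], [0.0, 0.0, 0.0, 1.0]]}
{'fx': 293.708, 'fy': 293.708, 'cx': 257.511, 'cy': 193.225, 'k1': -0.034, 'T_tool_cam': [[-0.0, 0.958, 0.286, 70.672], [1.0, 0.0, 0.001, -1.386], [0.0, 0.286, -0.958, -170.495], [0.0, 0.0, 0.0, 1.0]]}
```

View pics/scene0.png

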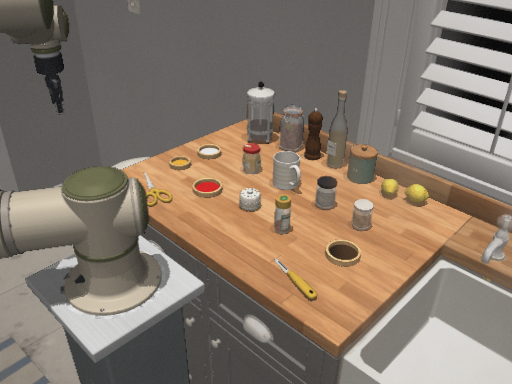

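View pics/top0.png

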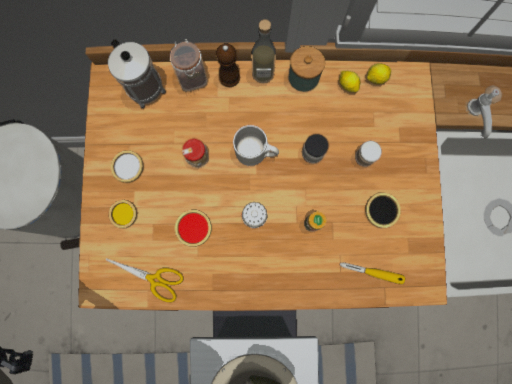

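The top view shows honey (195,152), pasta (315,148), nut (369,153), spice (315,221), and coasters red (193,228), black (383,210), white (127,167) and yellow (123,214). The mug is at (252,146) and the timer at (254,214). In the scene view, honey is at (252,158), pasta (326,192), nut (362,214) and spice (283,214). The coasters there are red (207,187), black (343,253), white (209,152) and yellow (180,162).

```bash
cat > h.py <<'E'
import numpy as np, cv2
from scipy.spatial.transform import Rotation as R
from rig import *
def ray(n,uv,T=None):
    m=camera_model(n); k=m["k1"]; d=np.array([(uv[0]-m["cx"])/m["fx"],(uv[1]-m["cy"])/m["fy"]])
    rd=np.hypot(*d); r=rd
    for _ in range(20): r=rd/(1+k*r*r)
    if rd>0: d=d*r/rd
    W=m["world_from_camera"] if T is None else T@m["T_tool_cam"]
    W=np.array(W); return W[:3,3], W[:3,:3]@np.array([d[0],-d[1],-1.])
def plane(n,uv,z,T=None):
    o,d=ray(n,uv,T); return o+d*(z-o[2])/d[2]
def tri(a,b):
    (o,d),(p,e)=a,b
    t=np.linalg.lstsq(np.c_[d,-e],p-o,rcond=None)[0]
    A,B=o+t[0]*d,p+t[1]*e; return (A+B)/2,np.linalg.norm(A-B)
def toolT(s):
    T=np.eye(4); q=s["ee_rot"]; T[:3,:3]=R.from_quat([q[1],q[2],q[3],q[0]]).as_matrix(); T[:3,3]=s["eef_pos"]; return T
def hsvmask(im,c):
    H,S,V=[x.astype(int) for x in cv2.split(cv2.cvtColor(im,cv2.COLOR_BGR2HSV))]
    return {"red":((H<8)|(H>172))&(S>170)&(V>90),"yellow":(H>19)&(H<32)&(S>170)&(V>130),"orange":(H>13)&(H<30)&(S>190)&(V>100),
     "black":(V<60),"white":(S<45)&(V>175),"green":(H>35)&(H<90)&(S>90)}[c].astype(np.uint8)
def blob(im,c,seed,r):
    m=hsvmask(im,c); w=np.zeros_like(m); cv2.circle(w,tuple(seed),r,1,-1); m=m&w
    n,l,st,ce=cv2.connectedComponentsWithStats(m)
    i=1+np.argmax(st[1:,4]); m=(l==i).astype(np.uint8)
    cs=max(cv2.findContours(m,0,1)[0],key=len); e=cv2.fitEllipse(cv2.convexHull(cs)) 
    return e,st[i]
E
python3 - <<'E'
from h import *
t=cv2.imread("pics/top0.png"); s=cv2.imread("pics/scene0.png")
P=[("cred","red",(193,228),(207,187),22,18),("cblack","black",(383,210),(343,253),18,18),("cwhite","white",(127,167),(209,152),16,13),("cyel","yellow",(123,214),(180,162),15,12),
("honey","red",(195,150),(252,149),16,12),("pasta","black",(315,142),(327,183),14,13),("nut","white",(369,151),(363,206),14,12),("spiceG","green",(317,220),(284,199),9,8)]
for n,c,a,b,ra,rb in P:
    ea,sa=blob(t,c,a,ra); eb,sb=blob(s,c,b,rb)
    X,g=tri(ray("top",ea[0]),ray("scene",eb[0]))
    print(n,np.round(ea[0],1),np.round(ea[1],1),sa[:4],"|",np.round(eb[0],1),np.round(eb[1],1),sb[:4],X.round(1),round(g,1),"z6",plane("top",ea[0],6).round(1)[:2],plane("scene",eb[0],6).round(1)[:2])
A=cv2.resize(t[125:245,165:285],None,fx=3.3,fy=3.3,interpolation=2); B=cv2.resize(t[125:245,290:410],None,fx=3.3,fy=3.3,interpolation=2)
cv2.imwrite("pics/c1.png",np.hstack([A,B]))
E
```

```text
cred [192.8 227.7] [29.4 30.2] [178 213  30  30] | [207.  186.5] [ 9.6 22.4] [196 182  23  10] [426.  150.   12.6] 0.3 z6 [426.3 151. ] [432.8 158.1]
cblack [382.8 209.7] [26.1 27.9] [370 196  27  28] | [333.8 250.9] [ 7.4 10.9] [330 246   8  11] [ 458.6 -322.8   17. ] 22.1 z6 [ 467.7 -334.4] [ 459.5 -310. ]
cwhite [127.  166.2] [23.2 25.4] [115 155  25  24] | [208.9 150.5] [ 5.9 17.8] [200 148  19   6] [585.2 323.9  13.7] 0.3 z6 [586.8 326.2] [594.7 335. ]
cyel [122.4 213.5] [20.1 22. ] [113 203  20  22] | [179.5 162. ] [ 4.2 13.2] [173 160  14   5] [462.1 331.7  12.5] 0.2 z6 [462.9 333.6] [469.  341.4]
honey [193.3 149.4] [21.5 21.8] [183 139  22  22] | [250.5 149.5] [ 7.  14.8] [244 147  15   7] [610.6 143.5  76.1] 2.4 z6 [629.2 152.5] [705.1 238.4]
pasta [316.  145.2] [21.1 22.1] [305 135  23  22] | [324.9 182.6] [10.7 15.1] [318 177  14  12] [ 617.9 -154.3   78.1] 4.4 z6 [ 638.3 -166.1] [714.7 -85.5]
nut [370.9 150.7] [18.8 20.3] [361 141  20  20] | [363.3 204.2] [10.3 18.9] [354 199  19  11] [ 606.5 -292.4   73.8] 0.2 z6 [ 623.4 -310.8] [ 698.3 -241.6]
spiceG [317.7 219.6] [8.5 9.7] [314 215   8  10] | [283.3 197.8] [4.3 7.6] [280 196   8   5] [ 435.4 -150.6  107. ] 0.2 z6 [ 444.4 -164.8] [554.2 -51.2]
```

View pics/c1.png

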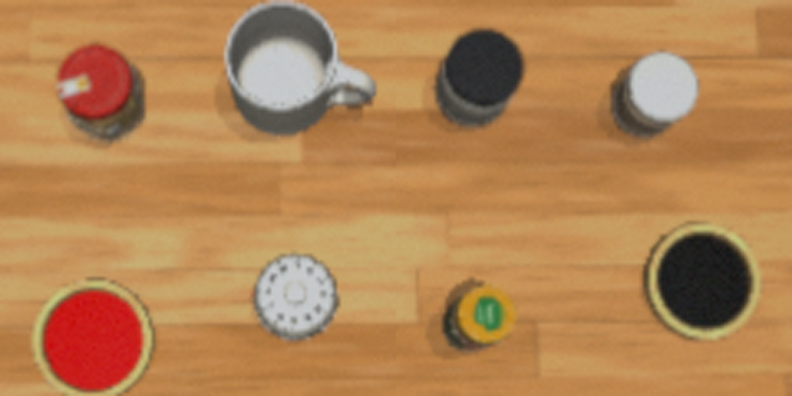

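The crop shows the lids clearly. The mug handle, at crop (355,88), points towards the pasta jar, and there is free room around every jar. Next I level the yaw and move the wrist camera over the honey and red coaster.

```bash
python3 -m crank '[[[0,0,0,0,0,-0.75,85],[0,0,0,0,0,-0.75,85],[0,0,0,0,0,-0.73,85],[-0.9,-0.95,0,0,0,0,85],[-0.9,-1,0,0,0,0,85],[-0.9,-1,0,0,0,0,85],[-0.9,-1,0,0,0,0,85],[-0.9,-1,0,0,0,0,85]]]' 50
python3 -m crank '[[[-0.9,-1,0,0,0,0,85],[-0.9,-1,0,0,0,0,85],[-0.9,-1,0,0,0,0,85],[-0.9,-1,0,0,0,0,85],[-0.9,-1,0,0,0,0,85],[-0.9,-1,0,0,0,0,85],[-0.9,-1,0,0,0,0,85],[-0.9,-1,0,0,0,0,85]]]'
python3 -m crank '[[[-0.9,-1,0,0,0,0,85],[-0.2,-0.3,0,0,0,0,85],[0,0,0,0,0,0,85],[0,0,0,0,0,0,85],[0,0,0,0,0,0,85],[0,0,0,0,0,0,85],[0,0,0,0,0,0,85],[0,0,0,0,0,0,85]]]'
python3 - <<'E'
from h import *
import pickle
s=sense(); im=capture("wrist"); cv2.imwrite("pics/w1.png",im); pickle.dump(toolT(s),open("w1.p","wb")); print(toolT(s).round(4))
E
```

```text
time_s: 0.9
eef_pos: [274.1, 374.7, 204.0]
ee_rot: [-0.0, 0.0, 1.0, -0.0]
force: [0.3, -0.1, 0.6]
grip_width: 0.994
grip_force: 0.0
time_s: 1.7
eef_pos: [454.1, 174.6, 204.0]
ee_rot: [-0.0, 0.0, 1.0, -0.0]
force: [0.3, 0.5, -0.3]
grip_width: 0.995
grip_force: 0.0
time_s: 2.5
eef_pos: [480.8, 143.6, 204.3]
ee_rot: [0.0, -0.0, 1.0, 0.0]
force: [0.1, -0.0, 0.5]
grip_width: 0.995
grip_force: 0.0
[[-1.000000e+00 -1.000000e-04  1.000000e-04  4.807507e+02]
 [-1.000000e-04  1.000000e+00  0.000000e+00  1.436069e+02]
 [-1.000000e-04  0.000000e+00 -1.000000e+00  2.042640e+02]
 [ 0.000000e+00  0.000000e+00  0.000000e+00  1.000000e+00]]
```

View pics/w1.png

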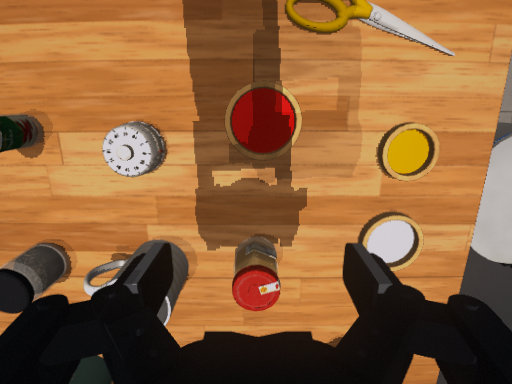

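The wrist view shows the red coaster at (263,120), yellow (409,152), white (391,241), the honey lid (257,288) and the timer (133,148). I will take a second wrist view 70 mm further forward.

```bash
python3 -m crank '[[[-0.9,0,0,0,0,0,85],[-0.9,0,0,0,0,0,85],[-1,0,0,0,0,0,85],[0,0,0,0,0,0,85],[0,0,0,0,0,0,85],[0,0,0,0,0,0,85],[0,0,0,0,0,0,85],[0,0,0,0,0,0,85]]]' 50
python3 - <<'E'
from h import *
import pickle
s=sense(); im=capture("wrist"); cv2.imwrite("pics/w2.png",im); T2=toolT(s);pickle.dump(T2,open("w2.p","wb")); T1=pickle.load(open("w1.p","rb"))
a=cv2.imread("pics/w1.png"); print(T2[:3,3].round(1))
for n,c,p,r in [("cred","red",(263,120),36),("cyel","yellow",(409,152),28),("cwhite","white",(391,241),29),("honey","red",(257,288),28)]:
    ea,sa=blob(a,c,p,r)
    z=85 if n=="honey" else 6
    # predict in second view by the camera shift
    m=camera_model("wrist"); P=plane("wrist",ea[0],z,T1); W=np.linalg.inv(T2@np.array(m["T_tool_cam"]))@np.r_[P,1]
    d=np.array([W[0],-W[1]])/-W[2]; d*=1+m["k1"]*(d@d); q=(int(d[0]*m["fx"]+m["cx"]),int(d[1]*m["fy"]+m["cy"]))
    try:
        eb,sb=blob(im,c,q,r+3); X,g=tri(ray("wrist",ea[0],T1),ray("wrist",eb[0],T2))
    except Exception as ex: print(ex,q); continue
    print(n,np.round(ea[0]+ea[1],1),np.round(eb[0]+eb[1],1),"tri",X.round(1),round(g,1),"at z",P.round(1),plane("wrist",eb[0],z,T2).round(1))
E
```

```text
time_s: 3.35
eef_pos: [550.6, 143.3, 204.5]
ee_rot: [0.0, 0.0, 1.0, 0.0]
force: [-0.2, 0.0, -0.4]
grip_width: 0.992
grip_force: 0.0
[550.6 143.3 204.5]
cred [262.9 119.9  63.   63.8] [263.2  58.6  66.5  70.9] tri [426.3 148.    4.2] 0.2 at z [426.2 148.    6. ] [426.5 147.8   6. ]
cyel [407.4 151.2  38.8  46.2] [415.4  92.9  42.2  49.7] tri [463.6 330.2   8.6] 0.1 at z [464.  331.6   6. ] [463.5 331.5   6. ]
cwhite [390.2 241.   39.   48.8] [397.1 192.2  43.5  53.3] tri [587.6 324.3   8.5] 0.3 at z [588.9 325.7   6. ] [588.4 325.3   6. ]
honey [255.6 290.   41.3  47.3] [255.7 234.3  45.3  49.9] tri [612.7 139.2  83.8] 0.0 at z [611.8 139.3  85. ] [612.1 139.2  85. ]
```

Both views agree: felts stand at about 6 mm and the lid top at about 84. I go down on the honey and grip it.

```bash
python3 -m crank '[[[-0.85,-0.1,0,0,0,0,85],[-0.8,-0.03,0,0,0,0,85],[-0.8,0,0.5,0,0,0,85],[0,0,1,0,0,0,85],[0,0,1,0,0,0,85],[0,0,1,0,0,0,85],[0,0,1,0,0,0,85],[0,0,1,0,0,0,85]]]' 50
python3 -m crank '[[[0,0,0.8,0,0,0,85],[0,0,0.6,0,0,0,85],[0,0,0.08,0,0,0,85],[0,0,0,0,0,0,50],[0,0,0,0,0,0,50],[0,0,0,0,0,0,50],[0,0,0,0,0,0,50],[0,0,0,0,0,0,50]]]' 50
```

```text
time_s: 4.2
eef_pos: [612.0, 140.0, 65.9]
ee_rot: [0.0, 0.0, 1.0, 0.0]
force: [-0.5, -0.6, 0.9]
grip_width: 0.996
grip_force: 0.0
time_s: 5.0
eef_pos: [613.1, 140.2, 31.3]
ee_rot: [0.001, 0.0, 1.0, 0.0]
force: [-0.2, 1.7, 6.2]
grip_width: 0.639
grip_force: 52.5
```

```bash
python3 -m crank '[[[0,0,-0.3,0,0,0,50],[0,0,-0.7,0,0,0,50],[0,0,-0.8,0,0,0,50],[0,0,-0.4,0,0,0,50],[0.4,0,0,0,0,0,50],[0.7,0,0,0,0,0,50],[0.8,0.05,0,0,0,0,50],[0.9,0.05,0,0,0,0,50]]]' 
python3 -m crank '[[[0.9,0.1,0,0,0,0,50],[0.9,0.05,0,0,0,0,50],[0.9,0.05,0,0,0,0,50],[0.8,0,0,0,0,0,50],[0.6,0,0,0,0,0,50],[0.4,0,0,0,0,0,50],[0.18,0,0,0,0,0,50],[0,0,0,0,0,0,50]]]'
python3 - <<'E'
from h import *
s=sense(); print(s["eef_pos"],s["grip_width"]);im=capture("wrist"); cv2.imwrite("pics/w3.png",im)
E
```

```text
time_s: 5.8
eef_pos: [541.1, 142.4, 84.3]
ee_rot: [-0.0, 0.0, 1.0, -0.0]
force: [-0.3, 0.0, -4.5]
grip_width: 0.64
grip_force: 54.1
time_s: 6.6
eef_pos: [425.2, 147.6, 84.8]
ee_rot: [0.0, 0.0, 1.0, -0.0]
force: [0.4, 0.3, -3.8]
grip_width: 0.64
grip_force: 54.1
[425.16206649 147.56028808  84.79788467] 0.6404900946609495
```

View pics/w3.png

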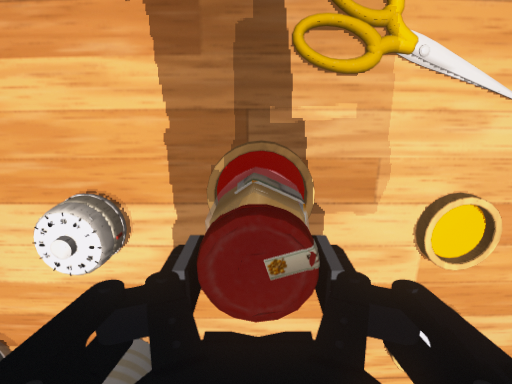

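Honey is held with its lid centred at about (258,262), over the red coaster ring centred at about (261,187). I check the jar's offset from the TCP before lowering.

Run:
```python
from h import *
im=cv2.imread("pics/w3.png");T=np.array([[-1,0,0,425.2],[0,1,0,147.6],[0,0,-1,84.8],[0,0,0,1.]])
H=cv2.cvtColor(im,cv2.COLOR_BGR2HSV); m=(((H[...,0]<8)|(H[...,0]>172))&(H[...,1]>150)&(H[...,2]>40)).astype(np.uint8); m[:206]=0
c=max(cv2.findContours(cv2.morphologyEx(m,2,np.ones((3,3))),0,1)[0],key=len); print(cv2.boundingRect(c),cv2.fitEllipse(cv2.convexHull(c)),cv2.minEnclosingCircle(c))
for v in (255,258,262,265): print(v,plane("wrist",(258,v),139.5,T).round(1))
for u,v in ((208,187),(313,187),(261,142)): print(plane("wrist",(u,v),18,T).round(1))
```

```text
(197, 206, 122, 116) ((257.7838439941406, 262.7451477050781), (117.08695220947266, 124.23619842529297), 90.03785705566406) ((257.63189697265625, 264.3588562011719), 61.91046905517578)
255 [416.9 145.8 139.5]
258 [418.4 145.8 139.5]
262 [420.4 145.8 139.5]
265 [421.9 145.8 139.5]
[419.4 104.   18. ]
[419.4 192.   18. ]
[382.  148.3  18. ]
```

```bash
python3 -m crank '[[[-0.2,0.04,0.3,0,0,0,50],[0,0,0.5,0,0,0,50],[0,0,0.5,0,0,0,50],[0,0,0.25,0,0,0,50],[0,0,0.12,0,0,0,50],[0,0,0.08,0,0,0,50],[0,0,0.06,0,0,0,50],[0,0,0,0,0,0,50]]]'
```

```text
time_s: 7.45
eef_pos: [430.3, 148.6, 39.6]
ee_rot: [0.0, 0.0, 1.0, -0.0]
force: [0.4, -0.2, -5.0]
grip_width: 0.643
grip_force: 54.0
```

```bash
python3 -m crank '[[[0,0,0.04,0,0,0,50],[0,0,0,0,0,0,50],[0,0,0.04,0,0,0,50],[0,0,0,0,0,0,50],[0,0,0.02,0,0,0,50],[0,0,0,0,0,0,50],[0,0,0,0,0,0,50],[0,0,0,0,0,0,50]]]'
```

```text
time_s: 8.25
eef_pos: [430.5, 148.6, 37.4]
ee_rot: [0.0, 0.0, 1.0, 0.0]
force: [-1.4, 0.7, 5.3]
grip_width: 0.638
grip_force: 54.7
```

```bash
python3 -m crank '[[[0,0,0,0,0,0,60],[0,0,0,0,0,0,70],[0,0,0,0,0,0,85],[0,0,0,0,0,0,85],[0,0,-0.4,0,0,0,85],[0,0,-0.8,0,0,0,85],[0,0,-1,0,0,0,85],[0,0,-1,0,0,0,85]]]'
python3 -m crank '[[[0,0,-1,0,0,0,85],[0,0,-1,0,0,0,85],[0,-0.7,-1,0,0,0,85],[0,-1,-0.5,0,0,0,85],[0,-1,0,0,0,0,85],[-0.4,-1,0,0,0,0,85],[-0.4,-1,0,0,0,0,85],[-0.4,-1,0,0,0,0,85]]]'
python3 -m crank '[[[-0.4,-1,0,0,0,0,85],[-0.4,-1,0,0,0,0,85],[-0.4,-1,0,0,0,0,85],[0,-1,0,0,0,0,85],[0,-1,0,0,0,0,85],[0,-1,0,0,0,0,85],[0,-1,0,0,0,0,85],[0,-1,0,0,0,0,85]]]'
python3 -m crank '[[[0,-0.24,0,0,0,0,85],[0,0,0,0,0,0,85],[0,0,0,0,0,0,85],[0,0,0,0,0,0,85],[0,0,0,0,0,0,85],[0,0,0,0,0,0,85],[0,0,0,0,0,0,85],[0,0,0,0,0,0,85]]]'
python3 - <<'E'
from h import *
import pickle
s=sense(); print(s["eef_pos"]);im=capture("wrist"); cv2.imwrite("pics/w4.png",im);pickle.dump(toolT(s),open("w4.p","wb"))
E
python3 -m crank '[[[-0.8,0,0,0,0,0,85],[-0.8,0,0,0,0,0,85],[-0.8,0,0,0,0,0,85],[0,0,0,0,0,0,85],[0,0,0,0,0,0,85],[0,0,0,0,0,0,85],[0,0,0,0,0,0,85],[0,0,0,0,0,0,85]]]'
python3 - <<'E'
from h import *
import pickle
s=sense(); print(s["eef_pos"]);im=capture("wrist"); cv2.imwrite("pics/w5.png",im);pickle.dump(toolT(s),open("w5.p","wb"))
cv2.imwrite("pics/w45.png",cv2.resize(np.hstack([cv2.imread("pics/w4.png"),im]),None,fx=.78,fy=.78,interpolation=3))
E
```

```text
time_s: 9.05
eef_pos: [430.1, 148.6, 118.5]
ee_rot: [0.0, 0.0, 1.0, 0.0]
force: [1.0, -0.4, -0.2]
grip_width: 0.997
grip_force: 0.0
time_s: 9.85
eef_pos: [460.3, 5.0, 205.3]
ee_rot: [0.0, 0.0, 1.0, -0.0]
force: [0.9, 0.5, 0.0]
grip_width: 0.994
grip_force: 0.0
time_s: 10.65
eef_pos: [489.8, -194.9, 205.2]
ee_rot: [0.0, 0.0, 1.0, -0.0]
force: [0.9, 0.1, 1.0]
grip_width: 0.996
grip_force: 0.0
time_s: 11.45
eef_pos: [490.0, -199.8, 204.4]
ee_rot: [-0.0, 0.0, 1.0, 0.0]
force: [-0.2, -0.2, 0.2]
grip_width: 0.995
grip_force: 0.0
[ 490.03689018 -199.82911291  204.43328122]
time_s: 12.3
eef_pos: [549.7, -200.1, 204.7]
ee_rot: [0.0, 0.0, 1.0, -0.0]
force: [-0.6, 0.4, 0.2]
grip_width: 0.994
grip_force: 0.0
[ 549.71119102 -200.07561962  204.69785054]
```

View pics/w45.png

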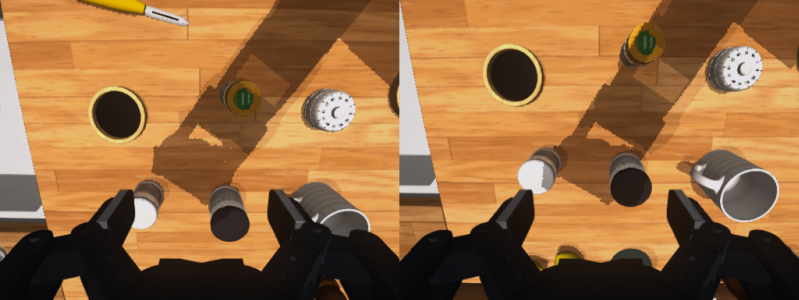

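Full-size pixel positions in the first view are: black coaster (152,147), pasta lid (294,287), nut lid (186,271), spice mark (310,127). In the second they are coaster (144,94), pasta (295,240), nut (174,227), spice (315,54).

Run:
```python
from h import *
import pickle
a,b=cv2.imread("pics/w4.png"),cv2.imread("pics/w5.png"); T1,T2=[pickle.load(open(f,"rb")) for f in("w4.p","w5.p")]
for n,c,p,q,r,r2,z in [("cblack","black",(152,147),(144,94),35,37,6),("pasta","black",(294,287),(295,240),29,29,85),("nut","white",(186,271),(174,227),24,24,75),("spiceG","green",(310,127),(315,54),20,22,106),("spiceY","orange",(308,125),(315,55),26,28,106)]:
    ea,sa=blob(a,c,p,r); eb,sb=blob(b,c,q,r2); X,g=tri(ray("wrist",ea[0],T1),ray("wrist",eb[0],T2))
    print(n,np.round(ea[0]+ea[1],1),sa,np.round(eb[0]+eb[1],1),sb,"tri",X.round(1),round(g,1),"at z",plane("wrist",ea[0],z,T1).round(1),plane("wrist",eb[0],z,T2).round(1))
```

```text
cblack [150.8 146.5  54.   62.2] [ 122  117   58   59 2652] [146.2  96.1  58.1  66.3] [ 116   64   60   65 3034] tri [ 466.8 -334.1   11.7] 0.0 at z [ 467.5 -336.2    6. ] [ 466.6 -336.2    6. ]
pasta [293.9 286.4  45.6  49.2] [ 270  264   49   46 1774] [296.2 239.4  49.4  52.1] [ 271  215   52   50 2039] tri [ 619.8 -159.7   80.2] 0.1 at z [ 616.5 -160.4   85. ] [ 617.5 -160.3   85. ]
nut [181.  273.8  36.6  40.3] [170 255  31  39 921] [173.8 226.6  41.5  45.9] [ 152  205   38   44 1173] tri [ 605.4 -292.5   77.4] 3.5 at z [ 606.4 -291.4   75. ] [ 606.7 -295.1   75. ]
spiceG [312.2 126.5  22.7  27.5] [303 113  21  28 403] [315.9  54.3  24.1  30.8] [306  39  23  31 470] tri [ 436.6 -153.   106.8] 0.0 at z [ 436.7 -152.9  106. ] [ 436.5 -152.8  106. ]
spiceY [313.1 125.5  42.1  45. ] [292 103  43  46 890] [316.6  53.8  47.5  50.5] [ 293   29   48   51 1124] tri [ 435.8 -151.9  104.6] 0.1 at z [ 435.8 -152.1  106. ] [ 436.1 -152.2  106. ]
```

```bash
python3 -m crank '[[[-0.9,0.6,0,0,0,0,85],[-0.9,0.6,0,0,0,0,85],[-0.9,0.52,0.5,0,0,0,85],[0,0,1,0,0,0,85],[0,0,1,0,0,0,85],[0,0,1,0,0,0,85],[0,0,1,0,0,0,85],[0,0,1,0,0,0,85]]]' 40
python3 -m crank '[[[0,0,0.8,0,0,0,85],[0,0,0.6,0,0,0,85],[0,0,0.08,0,0,0,85],[0,0,0,0,0,0,70],[0,0,0,0,0,0,62],[0,0,0,0,0,0,50],[0,0,0,0,0,0,50],[0,0,0,0,0,0,50]]]'
python3 -m crank '[[[0,0,-0.3,0,0,0,50],[0,0,-0.7,0,0,0,50],[0,0,-0.9,0,0,0,50],[0,0,-1,0,0,0,50],[0,0,-1,0,0,0,50],[0,0,-0.7,0,0,0,50],[0,0,0,0,0,0,50],[0,0,0,0,0,0,50]]]'
```

```text
time_s: 13.15
eef_pos: [617.4, -157.0, 66.1]
ee_rot: [0.0, 0.0, 1.0, -0.0]
force: [-0.5, 1.0, -0.4]
grip_width: 0.993
grip_force: 0.0
time_s: 13.95
eef_pos: [618.3, -157.2, 31.8]
ee_rot: [0.001, 0.0, 1.0, -0.0]
force: [-1.4, 0.1, 5.5]
grip_width: 0.64
grip_force: 41.8
time_s: 14.75
eef_pos: [617.3, -156.9, 144.5]
ee_rot: [-0.0, 0.0, 1.0, 0.0]
force: [-0.0, 0.5, -2.9]
grip_width: 0.636
grip_force: 42.2
```

```bash
python3 -m crank '[[[0.25,-0.3,0,0,0,0,50],[0.45,-0.5,0,0,0,0,50],[0.6,-0.7,0,0,0,0,50],[0.7,-0.85,0,0,0,0,50],[0.75,-0.9,0,0,0,0,50],[0.75,-0.9,0,0,0,0,50],[0.75,-0.9,0,0,0,0,50],[0.7,-0.85,0,0,0,0,50]]]'
python3 -m crank '[[[0.6,-0.64,0,0,0,0,50],[0.3,-0.35,0,0,0,0,50],[0.15,-0.15,0.4,0,0,0,50],[0,0,0.6,0,0,0,50],[0,0,0.6,0,0,0,50],[0,0,0.4,0,0,0,50],[0,0,0.2,0,0,0,50],[0,0,0,0,0,0,50]]]'
python3 - <<'E'
from h import *
s=sense(); print(s["eef_pos"],s["grip_width"]);im=capture("wrist"); cv2.imwrite("pics/w6.png",im);T=toolT(s)
z=s["eef_pos"][2]-31.5+85
for v in (240,250,260,270):print(v,plane("wrist",(258,v),z,T).round(1))
for u,v in ((208,187),(261,142)): print(plane("wrist",(u,v),18,T).round(1))
E
```

```text
time_s: 15.55
eef_pos: [491.5, -306.0, 144.4]
ee_rot: [-0.001, 0.001, 1.0, 0.0]
force: [0.7, 0.2, -2.1]
grip_width: 0.646
grip_force: 42.2
time_s: 16.35
eef_pos: [467.4, -332.5, 89.3]
ee_rot: [-0.0, 0.0, 1.0, 0.0]
force: [-0.6, 0.4, -1.7]
grip_width: 0.641
grip_force: 42.1
[ 467.39707314 -332.50762438   89.26810597] 0.6406192047424389
240 [ 452.5 -334.4  142.8]
250 [ 457.3 -334.4  142.8]
260 [ 462.3 -334.4  142.8]
270 [ 467.4 -334.4  142.8]
[ 462.8 -376.9   18. ]
[ 424.6 -331.7   18. ]
```

View pics/w6.png

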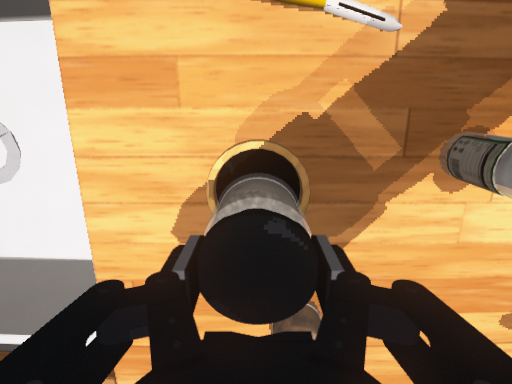

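The pasta lid is centred at about (258,266) and the black coaster rim spans columns 207–310, so they are aligned in y. I add 2 mm forward and lower.

```bash
python3 -m crank '[[[-0.1,0,0.3,0,0,0,50],[0,0,0.5,0,0,0,50],[0,0,0.5,0,0,0,50],[0,0,0.3,0,0,0,50],[0,0,0.2,0,0,0,50],[0,0,0.1,0,0,0,50],[0,0,0.06,0,0,0,50],[0,0,0,0,0,0,50]]]'
python3 -m crank '[[[0,0,0.04,0,0,0,50],[0,0,0,0,0,0,50],[0,0,0.04,0,0,0,50],[0,0,0,0,0,0,50],[0,0,0,0,0,0,50],[0,0,0,0,0,0,50],[0,0,0,0,0,0,50],[0,0,0,0,0,0,50]]]'
```

```text
time_s: 17.2
eef_pos: [470.1, -333.1, 41.1]
ee_rot: [0.0, 0.0, 1.0, -0.0]
force: [0.2, -0.7, -1.9]
grip_width: 0.642
grip_force: 42.1
time_s: 18.0
eef_pos: [470.0, -333.0, 39.0]
ee_rot: [0.0, 0.0, 1.0, -0.0]
force: [1.1, 0.5, -2.3]
grip_width: 0.642
grip_force: 42.1
```

```bash
python3 -m crank '[[[0,0,0.04,0,0,0,50],[0,0,0,0,0,0,50],[0,0,0.02,0,0,0,50],[0,0,0,0,0,0,50],[0,0,0,0,0,0,50],[0,0,0,0,0,0,50],[0,0,0,0,0,0,50],[0,0,0,0,0,0,50]]]'
```

```text
time_s: 18.8
eef_pos: [470.1, -333.0, 37.8]
ee_rot: [0.0, 0.0, 1.0, -0.0]
force: [-1.8, 2.0, 5.3]
grip_width: 0.638
grip_force: 43.4
```

```bash
python3 -m crank '[[[0,0,0,0,0,0,60],[0,0,0,0,0,0,70],[0,0,0,0,0,0,85],[0,0,0,0,0,0,85],[0,0,-0.4,0,0,0,85],[0,0,-0.8,0,0,0,85],[0,0,-1,0,0,0,85],[0,0,-1,0,0,0,85]]]'
python3 -m crank '[[[0,0,-1,0,0,0,85],[0,0,-1,0,0,0,85],[-0.5,0.2,-1,0,0,0,85],[-0.9,0.5,-0.5,0,0,0,85],[-0.9,0.5,0,0,0,0,85],[-0.7,0.5,0,0,0,0,85],[0,0,0,0,0,0,85],[0,0,0,0,0,0,85]]]'
python3 - <<'E'
from h import *
s=sense(); print(s["eef_pos"]);im=capture("wrist"); cv2.imwrite("pics/w7.png",im);T=toolT(s)
p=(258,225); e,st=blob(im,"white",p,40); print(e,st,plane("wrist",e[0],75,T))
E
```

```text
time_s: 19.6
eef_pos: [469.9, -332.9, 119.0]
ee_rot: [0.0, 0.0, 1.0, -0.0]
force: [1.0, -0.4, 0.1]
grip_width: 0.995
grip_force: 0.0
time_s: 20.4
eef_pos: [544.8, -290.5, 205.3]
ee_rot: [-0.0, -0.0, 1.0, -0.0]
force: [-0.3, 0.3, -0.2]
grip_width: 0.998
grip_force: 0.0
[ 544.77944351 -290.47283457  205.2744416 ]Traceback (most recent call last):
  File "<stdin>", line 3, in <module>
  File "h.py", line 26, in blob
    i=1+np.argmax(st[1:,4]); m=(l==i).astype(np.uint8)
        ~~~~~~~~~^^^^^^^^^^
    return _wrapfunc(a, 'argmax', axis=axis, out=out, **kwds)
    return bound(*args, **kwds)
ValueError: attempt to get argmax of an empty sequence
```

View pics/w7.png

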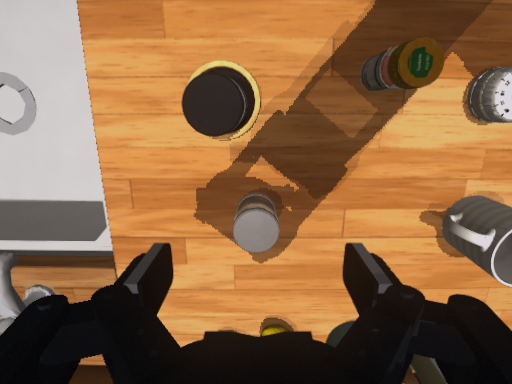

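The nut lid is at (256,230), in shadow. Pasta stands inside the black coaster at (221,100). I grip the nut jar and lift it high.

```bash
python3 -m crank '[[[-0.8,0,0,0,0,0,85],[-0.8,0,0,0,0,0,85],[-0.85,0,0.5,0,0,0,85],[0,0,1,0,0,0,85],[0,0,1,0,0,0,85],[0,0,1,0,0,0,85],[0,0,1,0,0,0,85],[0,0,1,0,0,0,85]]]' 40
python3 -m crank '[[[0,0,0.8,0,0,0,85],[0,0,0.6,0,0,0,85],[0,0,0.18,0,0,0,85],[0,0,0,0,0,0,70],[0,0,0,0,0,0,58],[0,0,0,0,0,0,45],[0,0,0,0,0,0,45],[0,0,0,0,0,0,45]]]'
python3 -m crank '[[[0,0,-0.3,0,0,0,45],[0,0,-0.7,0,0,0,45],[0,0,-0.9,0,0,0,45],[0,0,-1,0,0,0,45],[0,0,-1,0,0,0,45],[0,0,-1,0,0,0,45],[0,0,-0.7,0,0,0,45],[0,0,-0.4,0,0,0,45]]]'
```

```text
time_s: 21.25
eef_pos: [605.4, -291.5, 66.9]
ee_rot: [0.0, 0.001, 1.0, -0.0]
force: [0.6, -0.8, -0.4]
grip_width: 0.994
grip_force: 0.0
time_s: 22.05
eef_pos: [607.0, -291.0, 29.6]
ee_rot: [0.001, 0.0, 1.0, -0.001]
force: [0.5, 0.1, 6.3]
grip_width: 0.558
grip_force: 40.8
time_s: 22.85
eef_pos: [606.4, -290.6, 179.8]
ee_rot: [0.001, 0.0, 1.0, -0.001]
force: [1.2, 0.2, -1.9]
grip_width: 0.557
grip_force: 41.6
```

```bash
python3 -m crank '[[[0,0.3,0,0,0,0,45],[0,0.6,0,0,0,0,45],[0,0.85,0,0,0,0,45],[0,1,0,0,0,0,45],[0.05,1,0,0,0,0,45],[0.05,1,0,0,0,0,45],[0.05,1,0,0,0,0,45],[0.05,1,0,0,0,0,45]]]'
python3 -m crank '[[[0.05,1,0,0,0,0,45],[0.05,1,0,0,0,0,45],[0.05,1,0,0,0,0,45],[0.05,1,0,0,0,0,45],[0.05,1,0,0,0,0,45],[0.05,1,0,0,0,0,45],[0.05,1,0,0,0,0,45],[0.05,1,0,0,0,0,45]]]'
python3 -m crank '[[[0.05,1,0,0,0,0,45],[0.05,1,0,0,0,0,45],[0.05,1,0,0,0,0,45],[0.05,1,0,0,0,0,45],[0,1,0,0,0,0,45],[0,1,0,0,0,0,45],[0,1,0,0,0,0,45],[0,1,0,0,0,0,45]]]'
python3 -m crank '[[[0,0.85,0,0,0,0,45],[0,0.6,0,0,0,0,45],[0,0.38,0,0,0,0,45],[0,0,0.5,0,0,0,45],[0,0,0.9,0,0,0,45],[0,0,1,0,0,0,45],[0,0,0.8,0,0,0,45],[0,0,0.4,0,0,0,45]]]'
python3 - <<'E'
from h import *
s=sense(); print(s["eef_pos"],s["grip_width"]);im=capture("wrist"); cv2.imwrite("pics/w8.png",im);T=toolT(s)
z=s["eef_pos"][2]-29+75
for v in (260,270,280):print(v,plane("wrist",(258,v),z,T).round(1))
for u,v in ((208,187),(261,142),(261,152)): print(plane("wrist",(u,v),18,T).round(1))
E
```

```text
time_s: 23.65
eef_pos: [600.4, -119.2, 176.6]
ee_rot: [-0.001, -0.0, 1.0, 0.001]
force: [0.6, 0.1, -2.5]
grip_width: 0.563
grip_force: 41.5
time_s: 24.45
eef_pos: [590.0, 80.5, 176.7]
ee_rot: [-0.001, -0.0, 1.0, 0.0]
force: [0.1, 0.0, -1.9]
grip_width: 0.552
grip_force: 41.5
time_s: 25.25
eef_pos: [584.9, 280.1, 176.6]
ee_rot: [-0.001, -0.0, 1.0, -0.0]
force: [0.6, 0.5, -1.9]
grip_width: 0.556
grip_force: 41.5
time_s: 26.05
eef_pos: [585.5, 322.6, 84.9]
ee_rot: [-0.002, 0.001, 1.0, -0.001]
force: [-1.6, -0.1, -1.9]
grip_width: 0.558
grip_force: 41.5
[585.46423799 322.63680778  84.94998475] 0.5581774678383162
260 [584.7 320.9 130.9]
270 [590.1 320.9 130.9]
280 [595.7 320.9 130.9]
[579.4 278.9  18. ]
[542.  323.3  18. ]
[550.1 323.3  18. ]
```

View pics/w8.png

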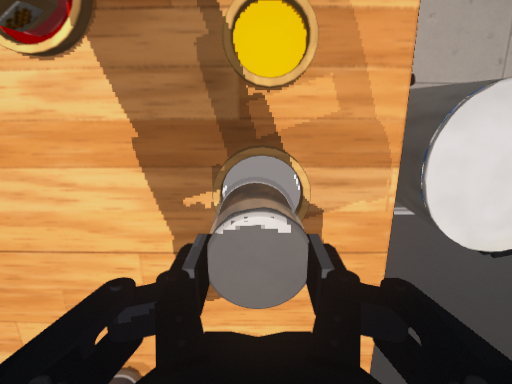

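The nut lid is centred at about (258,264), and the white coaster rim spans columns 214–310 (centre 262) with its near edge at row 147. I shift +3 mm in y and +1 mm in x, then lower.

```bash
python3 -m crank '[[[-0.04,0.13,0.3,0,0,0,45],[0,0,0.5,0,0,0,45],[0,0,0.5,0,0,0,45],[0,0,0.3,0,0,0,45],[0,0,0.16,0,0,0,45],[0,0,0.06,0,0,0,45],[0,0,0.04,0,0,0,45],[0,0,0,0,0,0,45]]]'
python3 -m crank '[[[0,0,0.04,0,0,0,45],[0,0,0,0,0,0,45],[0,0,0.04,0,0,0,45],[0,0,0,0,0,0,45],[0,0,0,0,0,0,45],[0,0,0,0,0,0,45],[0,0,0,0,0,0,45],[0,0,0,0,0,0,45]]]'
```

```text
time_s: 26.9
eef_pos: [587.7, 327.3, 41.8]
ee_rot: [0.0, 0.0, 1.0, 0.0]
force: [-0.1, -0.1, -2.2]
grip_width: 0.56
grip_force: 41.5
time_s: 27.7
eef_pos: [587.5, 327.3, 39.5]
ee_rot: [0.0, 0.0, 1.0, 0.0]
force: [0.3, 0.8, -1.4]
grip_width: 0.558
grip_force: 41.5
```

```bash
python3 -m crank '[[[0,-0.05,0.04,0,0,0,45],[0,0,0.04,0,0,0,45],[0,0,0,0,0,0,45],[0,0,0.04,0,0,0,45],[0,0,0,0,0,0,45],[0,0,0,0,0,0,45],[0,0,0,0,0,0,45],[0,0,0,0,0,0,45]]]'
```

```text
time_s: 28.5
eef_pos: [587.5, 326.0, 36.5]
ee_rot: [0.0, 0.0, 1.0, 0.0]
force: [0.1, -0.2, -2.6]
grip_width: 0.557
grip_force: 41.5
```

```bash
python3 -m crank '[[[0,0,0.04,0,0,0,45],[0,0,0,0,0,0,45],[0,0,0.02,0,0,0,45],[0,0,0,0,0,0,45],[0,0,0,0,0,0,45],[0,0,0,0,0,0,45],[0,0,0,0,0,0,45],[0,0,0,0,0,0,45]]]'
```

```text
time_s: 29.3
eef_pos: [587.9, 326.0, 35.6]
ee_rot: [0.001, 0.0, 1.0, 0.0]
force: [-0.9, -1.7, 5.5]
grip_width: 0.561
grip_force: 42.4
```

```bash
python3 -m crank '[[[0,0,0,0,0,0,55],[0,0,0,0,0,0,70],[0,0,0,0,0,0,85],[0,0,0,0,0,0,85],[0,0,-0.4,0,0,0,85],[0,0,-0.8,0,0,0,85],[0,0,-1,0,0,0,85],[0,0,-1,0,0,0,85]]]'
python3 -m crank '[[[0,0,-1,0,0,0,85],[0,0,-1,0,0,0,85],[0,0,-1,0,0,0,85],[0.3,-0.6,-0.6,0,0,0,85],[0.3,-1,0,0,0,0,85],[0.3,-1,0,0,0,0,85],[0.3,-1,0,0,0,0,85],[0.3,-1,0,0,0,0,85]]]'
python3 -m crank '[[[0.3,-1,0,0,0,0,85],[0.3,-1,0,0,0,0,85],[0.3,-1,0,0,0,0,85],[0.3,-1,0,0,0,0,85],[0.3,-1,0,0,0,0,85],[0.3,-1,0,0,0,0,85],[0.3,-1,0,0,0,0,85],[0.3,-1,0,0,0,0,85]]]'
python3 -m crank '[[[0.3,-1,0,0,0,0,85],[0.3,-1,0,0,0,0,85],[0.3,-1,0,0,0,0,85],[0.3,-1,0,0,0,0,85],[0.3,-1,0,0,0,0,85],[0.3,-1,0,0,0,0,85],[0.3,-0.48,0,0,0,0,85],[0,0,0,0,0,0,85]]]'
```

```text
time_s: 30.1
eef_pos: [587.5, 326.0, 116.6]
ee_rot: [0.0, 0.0, 1.0, 0.0]
force: [0.4, 0.4, -0.2]
grip_width: 0.998
grip_force: 0.0
time_s: 30.9
eef_pos: [549.5, 210.1, 205.8]
ee_rot: [0.0, 0.0, 1.0, 0.0]
force: [0.9, 0.0, -0.1]
grip_width: 0.994
grip_force: 0.0
time_s: 31.7
eef_pos: [489.5, 10.1, 205.8]
ee_rot: [0.001, 0.0, 1.0, -0.0]
force: [0.7, -0.8, 0.7]
grip_width: 0.995
grip_force: 0.0
time_s: 32.5
eef_pos: [436.8, -152.1, 205.6]
ee_rot: [0.0, 0.001, 1.0, -0.0]
force: [0.1, 0.5, 0.6]
grip_width: 0.996
grip_force: 0.0
```

```bash
python3 -m crank '[[[0,0.05,0.5,0,0,0,85],[0,0,1,0,0,0,85],[0,0,1,0,0,0,85],[0,0,1,0,0,0,85],[0,0,1,0,0,0,85],[0,0,0.9,0,0,0,85],[0,0,0.6,0,0,0,85],[0,0,0.22,0,0,0,85]]]' 40
python3 -m crank '[[[0,0,0,0,0,0,65],[0,0,0,0,0,0,50],[0,0,0,0,0,0,44],[0,0,0,0,0,0,38],[0,0,0,0,0,0,30],[0,0,0,0,0,0,30],[0,0,0,0,0,0,30],[0,0,0,0,0,0,30]]]'
python3 -m crank '[[[0,0,-0.3,0,0,0,30],[0,0,-0.7,0,0,0,30],[0,0,-0.9,0,0,0,30],[0,0,-1,0,0,0,30],[0,0,-1,0,0,0,30],[0,0,-0.9,0,0,0,30],[0,0,-0.4,0,0,0,30],[0,0,0,0,0,0,30]]]'
```

```text
time_s: 33.3
eef_pos: [437.1, -148.8, 48.6]
ee_rot: [-0.001, -0.0, 1.0, 0.001]
force: [0.3, -0.4, -0.1]
grip_width: 1.001
grip_force: 0.0
time_s: 34.1
eef_pos: [437.8, -149.9, 50.5]
ee_rot: [0.001, 0.0, 1.0, -0.0]
force: [-0.6, 1.8, 6.4]
grip_width: 0.47
grip_force: 40.2
time_s: 34.9
eef_pos: [437.7, -149.9, 180.5]
ee_rot: [0.001, 0.0, 1.0, -0.001]
force: [-0.3, 0.0, -2.2]
grip_width: 0.467
grip_force: 40.6
```

```bash
python3 -m crank '[[[0,0.3,0,0,0,0,30],[0,0.6,0,0,0,0,30],[-0.05,0.85,0,0,0,0,30],[-0.05,1,0,0,0,0,30],[-0.05,1,0,0,0,0,30],[-0.05,1,0,0,0,0,30],[-0.05,1,0,0,0,0,30],[-0.05,1,0,0,0,0,30]]]'
python3 -m crank '[[[-0.05,1,0,0,0,0,30],[-0.05,1,0,0,0,0,30],[-0.05,1,0,0,0,0,30],[-0.05,1,0,0,0,0,30],[-0.05,1,0,0,0,0,30],[-0.05,1,0,0,0,0,30],[-0.05,1,0,0,0,0,30],[-0.05,1,0,0,0,0,30]]]'
python3 -m crank '[[[-0.05,1,0,0,0,0,30],[-0.05,1,0,0,0,0,30],[-0.05,0.95,0,0,0,0,30],[-0.05,0.8,0,0,0,0,30],[-0.05,0.5,0,0,0,0,30],[-0.05,0.22,0,0,0,0,30],[0,0,0.3,0,0,0,30],[0,0,0.5,0,0,0,30]]]'
python3 -m crank '[[[0,0,0.7,0,0,0,30],[0,0,0.7,0,0,0,30],[0,0,0.4,0,0,0,30],[0,0,0.2,0,0,0,30],[0,0,0,0,0,0,30],[0,0,0,0,0,0,30],[0,0,0,0,0,0,30],[0,0,0,0,0,0,30]]]'
python3 - <<'E'
from h import *
s=sense(); print(s["eef_pos"],s["grip_width"]);im=capture("wrist"); cv2.imwrite("pics/w9.png",im);T=toolT(s)
z=s["eef_pos"][2]-50+106
for v in (240,250,260,270,280):print(v,plane("wrist",(258,v),z,T).round(1))
for u,v in ((208,187),(261,142),(261,152)): print(plane("wrist",(u,v),18,T).round(1))
E
```

```text
time_s: 35.7
eef_pos: [444.0, 21.2, 178.6]
ee_rot: [-0.001, -0.0, 1.0, 0.0]
force: [0.4, -0.8, -0.8]
grip_width: 0.469
grip_force: 40.6
time_s: 36.5
eef_pos: [453.7, 221.0, 178.5]
ee_rot: [-0.001, -0.0, 1.0, -0.0]
force: [0.4, -0.4, -1.6]
grip_width: 0.473
grip_force: 40.6
time_s: 37.3
eef_pos: [462.6, 330.4, 159.0]
ee_rot: [0.0, 0.0, 1.0, 0.0]
force: [-0.0, 0.4, -1.8]
grip_width: 0.468
grip_force: 40.7
time_s: 38.1
eef_pos: [462.7, 330.9, 110.0]
ee_rot: [0.0, 0.0, 1.0, 0.0]
force: [-0.0, 0.2, -1.6]
grip_width: 0.471
grip_force: 40.7
[462.72135472 330.89816464 109.9554603 ] 0.4709566343133955
240 [446.5 329.  166. ]
250 [451.3 329.  166. ]
260 [456.1 329.  166. ]
270 [461.1 329.  166. ]
280 [466.2 329.  166. ]
[463.9 282.9  18. ]
[422.5 331.9  18. ]
[431.4 332.   18. ]
```

View pics/w9.png

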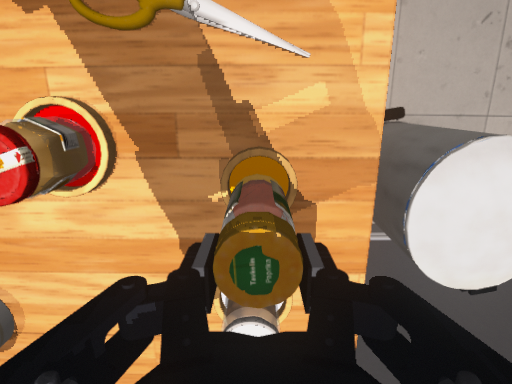

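The spice cap is centred at about (258,266). The yellow coaster rim spans columns 220–297 with its near edge at row 149, so I shift +3 mm in x and lower. Honey sits inside the red coaster, at left around (65,145).

```bash
python3 -m crank '[[[-0.12,0.02,0.3,0,0,0,30],[0,0,0.5,0,0,0,30],[0,0,0.5,0,0,0,30],[0,0,0.4,0,0,0,30],[0,0,0.2,0,0,0,30],[0,0,0.1,0,0,0,30],[0,0,0.04,0,0,0,30],[0,0,0,0,0,0,30]]]'
python3 -m crank '[[[0,0,0.04,0,0,0,30],[0,0,0,0,0,0,30],[0,0,0.02,0,0,0,30],[0,0,0,0,0,0,30],[0,0,0,0,0,0,30],[0,0,0,0,0,0,30],[0,0,0,0,0,0,30],[0,0,0,0,0,0,30]]]'
```

```text
time_s: 38.95
eef_pos: [465.7, 331.4, 58.7]
ee_rot: [0.0, 0.0, 1.0, 0.0]
force: [-0.1, -0.0, -1.0]
grip_width: 0.472
grip_force: 40.7
time_s: 39.75
eef_pos: [465.5, 331.3, 56.9]
ee_rot: [-0.0, 0.0, 1.0, 0.0]
force: [0.4, -0.2, -1.2]
grip_width: 0.472
grip_force: 40.7
```

```bash
python3 -m crank '[[[0,0,0.04,0,0,0,30],[0,0,0,0,0,0,30],[0,0,0.01,0,0,0,30],[0,0,0,0,0,0,30],[0,0,0,0,0,0,30],[0,0,0,0,0,0,30],[0,0,0,0,0,0,30],[0,0,0,0,0,0,30]]]'
```

```text
time_s: 40.55
eef_pos: [465.9, 331.4, 56.5]
ee_rot: [0.001, 0.0, 1.0, 0.0]
force: [-0.4, -0.3, 6.6]
grip_width: 0.467
grip_force: 41.4
```

```bash
python3 -m crank '[[[0,0,0,0,0,0,45],[0,0,0,0,0,0,60],[0,0,0,0,0,0,85],[0,0,0,0,0,0,85],[0,0,-0.4,0,0,0,85],[0,0,-0.8,0,0,0,85],[0,0,-1,0,0,0,85],[0,0,-1,0,0,0,85]]]'
python3 -m crank '[[[0,0,-1,0,0,0,85],[0,0,-1,0,0,0,85],[0,-0.5,-1,0,0,0,85],[0,-0.9,-0.6,0,0,0,85],[0,-0.9,-0.4,0,0,0,85],[0,-0.9,0,0,0,0,85],[0,0,0,0,0,0,85],[0,0,0,0,0,0,85]]]'
python3 - <<'E'
from h import *
t=capture("top");w=capture("wrist"); s=capture("scene")
r=lambda x,*a:cv2.resize(x,a,interpolation=2)
cv2.imwrite("pics/f.png",np.vstack([np.hstack([r(w,400,300),r(t[120:260,90:410],400,300)]),np.hstack([r(s[120:280,150:390],400,300),r(t[130:240,100:220],400,300)])]))
E
```

```text
time_s: 41.35
eef_pos: [465.4, 331.3, 137.3]
ee_rot: [0.0, 0.0, 1.0, 0.0]
force: [-0.1, -0.1, -0.4]
grip_width: 1.0
grip_force: 0.0
time_s: 42.15
eef_pos: [465.5, 251.4, 236.2]
ee_rot: [0.0, 0.001, 1.0, 0.0]
force: [-0.6, 0.3, 0.2]
grip_width: 0.994
grip_force: 0.0
```

View pics/f.png

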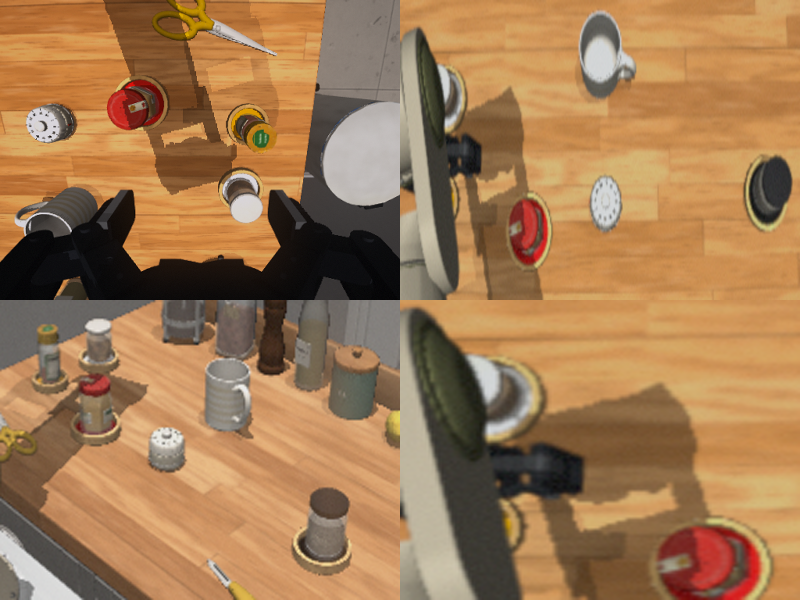

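In this composite all four jars stand upright inside their coasters: honey at (95,415), pasta at (325,530), nut at (97,345) and spice at (48,355) in the scene panel. The mug and timer are untouched, and every jar met the felt about 6 mm above its pick height.

```bash
python3 -c "
from rig import *
print(finish_job())"
```

```text
the job is handed in; nothing more can be done
None
```

All four jars stand upright on the felt of their matching coasters, the mug and timer were left in place, and the job was handed in at about 42 s.

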